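Load a stepped shaft from the sloped tray into the microscope's V-block carrier

ROBOT

A 7-joint arm with a two-finger parallel gripper is mounted at the origin on the work surface. World frame = base frame: x ahead of the robot, y to its left, z up, the work surface at z = 0. Lengths are in m, angles in rad, forces in N, time in s.
With the tool pointing down it reaches from about 0.35 to 0.775 m from the base axis. Payload 3.1 kg.
Tool frame: the origin (TCP) lies at the very end of the fingers, on their centre line; the grasp point (between the pads) lies grasp_offset behind it (grasp_offset is the distance from the TCP to the grasp point, in m); z points along the fingers, y is the line along which they close (so a half turn about z gives the same grasp; the last joint's range is limited). The gripper opens to 85 mm and grips with 20 to 120 N. Pads are 22 mm wide; open, the fingers measure 114 mm over their backs; the gripper's body (76 mm by 85 mm) begins 54 mm behind the grasp point. The pads swing forward as they close: fully open they stand 13 mm farther back than shut.
Start: joints at [-1.287, 0.311, 0.014, 1.512, -0.004, 1.319, -0.027], TCP at [0.176, 0.521, 0.207] pointing down, gripper open.
Joint ranges: [-2.7, 2.7], [-0.3, 1.91], [-1.27, 1.3], [0.12, 2.57], [-1.44, 4.58], [0.2, 2.03], [-3.05, 3.05]. Speed limits (rad/s): [2.79, 2.79, 3.14, 3.14, 3.14, 3.14, 3.14].

INTERFACE

Orientations are given as a rotation vector (axis times angle).
In Python, from plant import read_state, read_camera, camera_info, finish_job, grasp_offset gives the robot as it stands. The module is installed in compiled form; this text tells all that it offers.
- The arm moves only by the tool servo_tool, never from a script. Its argument "targets" is a list of rows, each a list of 3 entries, a list of its own where there are three numbers: the shift along the world's x, y, z in mm, then the turn, a rotation vector about the world's x, y, z in units of 8 degrees (1.0 is 8 degrees), then the opening, from 0 (shut) to 1 (fully open). In form: [[[dx, dy, dz], [rx, ry, rz], hand], ...]. A call has 1 to 12 rows; each row shifts and turns the commanded pose from where the row before left it; what a row does not reach is not made up. A row lasts 1/8 s, in which the tool goes at most 62.5 mm and 10.7 degrees, less where a joint would pass 70% of its speed; a pose out of reach is approached as far as the arm can. A call is refused whole if a number of a shift passes 62.5 or a number of a turn 1, either way. A call with a gripper value outside its range is refused whole. The fingers move at their own pace and stop on an object; "newtons" is the grip in N (left out, the last holds). Time passes only in rows, so rows that do not move let the fingers close. It gives the time, the measured TCP pose, the force, the opening and the grip force at its end, in the units of the state.
- read_state(): the state, without advancing time (a new reading comes with each control period).
- read_camera(name): name is "scene" or "side" or "wrist"; returns the picture (400x640x3 uint8, red, green, blue); there is no depth.
- camera_info(name): a dict with "intrinsics" (3x3 intrinsics, pixels), "R" (3x3) and "t" (3): a world point X has camera coordinates R X + t; the wrist camera has in their place "T_tool_cam" (4x4, takes a point from camera to tool coordinates, whose origin is the TCP and whose axes are the flange's). Camera axes: x right, y down, z forward; pixel columns grow to the right and rows downward; lengths in m; the calibration is good to about 2 mm. A picture is of the moment at which its call begins: read the wrist's pose just before it. camera_info takes no time and is no camera call.
- finish_job(): hands the job in; it is judged then, once.
The state is a dict: "time": time; "joint_pos": joint angles; "joint_velocities": joint speeds; "effort": joint torques, N m; "ee_pos": TCP position; "orientation": TCP orientation; "ft_force": force on the tool from outside, world axes, zero at the start; "moment": the same for the moment, N m; "finger_gap": opening from 0.0 (shut) to 1.0 (fully open); "grasp_force": force on a finger pad.
Only numpy, scipy, OpenCV 4.12 (cv2) and the standard library are available. Lean on these libraries where they do the work, as an engineer would, in place of code of your own. Each camera call takes 0.05 s, during which the arm holds its last target. There are 200 camera calls.

TASK

Take the stepped shaft, the one turned down to a thin journal at one end only, out of the sloped parts tray and lower it, without dropping it, into the two V-blocks of the measuring microscope's carrier, with the thin end pointing away from the end stop. Bring its thick end right up against the stop's anvil and leave it lying in the V-blocks. Leave the other shafts and the measuring tools where they are.

Things in the scene. Friction and masses are not known exactly. Their poses are not given: they have to be found in the camera images.
- stepped_shaft: The wanted shaft: turned steel, about 0.58 kg, 155 mm long: a thick part 28 mm in diameter, 110 mm long, then a journal 14 mm in diameter, 45 mm long, at one end only. Origin: centre of the thick end's flat face; x runs along the axis to the thin end (y, z turn with its roll). At the start it lies in one lane of the tray, thick end down against the front lip, thin end up the slope.
- thick_mid (a point): Middle of the stepped shaft's thick section, on the axis, 55 mm from the thick end face; a good place to grip (28 mm across; the shaft's balance point is about 8 mm further towards the thin end). Axes as the shaft's. Lying in the V-blocks the shaft slides along them easily (friction about 0.25, so about 2 to 3 N).
- thin_tip (a point): Centre of the end face of the stepped shaft's thin journal, on the axis, 155 mm from the thick end face.
- plain_shaft: Another steel shaft in the tray, to be left: 28 mm in diameter all along, 155 mm long. Origin: centre of its lower end face; x along its axis, up the slope.
- double_shaft: Another steel shaft in the tray, to be left: 14 mm journals 35 mm long at both ends of a thick middle 28 mm in diameter and 85 mm long, 155 mm in all. Origin: centre of its lower end face; x along its axis, up the slope.
- tray: Fixed grey plastic parts tray, 182 mm (x) by 300 mm (y), open on top; sides 46 mm high in front, rising to 94 mm, rear wall 76 mm. Origin: on the bench under its centre; z up; x from the low front to the high rear. The floor rises 15 degrees towards +x. Three lanes centred at y = -98, 0, +98 mm, each 92 mm wide, 170 mm long, parted by dividers 6 mm thick, 32 mm high over the floor.
- lane_foot (a point): Foot of the tray's middle lane, on its floor at the front lip (tray x = -80, y = 0, z = 14 mm); axes as the tray's. The lip stands 28 mm over the floor. In each lane two ribs 8 mm high, 24 mm wide over all, run up the slope and carry the shaft in the middle of the lane, its axis 20 mm off the floor and tilted 15 degrees.
- carrier: Fixed steel V-block carrier: base plate 200 x 84 mm, 14 mm thick, with two 90 degree V-blocks, 16 mm thick along x, 60 mm wide, centred at x = -40 and +40 mm (64 mm clear between), tops 56 mm above the bench, V's 44 mm wide at the top; the end stop's bracket, 44 mm wide, 70 mm high, at -x. Origin: on the bench under the middle of the V-blocks; z up; x along the V's, away from the stop.
- anvil (a point): Centre of the flat face of the end stop's anvil (16 mm in diameter), at carrier x = -60, y = 0, z = 53.8 mm; axes as the carrier's, the face looks along +x. It lies on the axis of a 28 mm shaft seated in the V's (53.8 mm above the bench); the thick end face comes to rest on it.
- caliper: Digital caliper lying on the bench, to be left: 235 mm beam, 15 mm high. Origin on the bench under its slide.
- ring_gauge: Steel setting ring on the bench, to be left: 70 mm outer, 30 mm inner diameter, 20 mm high. Origin: centre of its underside.
- loupe: Black loupe standing on the bench, to be left: 48 mm in diameter, 50 mm high. Origin: centre of its underside.
There are look-alikes about, which are no part of the job. Leave any yellow look-alike of the stepped_shaft alone. Several things have the shape of the carrier; the one meant has the colours described above.

How it is judged:
On the way:
1. the stepped shaft is brought down into the V-blocks while the fingers still hold it (axis no more than 6 mm above its seated height) (z of thick_mid in the frame of carrier below 0.06 m and y of thick_mid in the frame of carrier between -0.006 and 0.006 m and x of thick_mid in the frame of carrier between -0.05 and 0.05 m and angle between the x axis of stepped_shaft and the x axis of carrier, either way round below 0.12 rad and contact force between the fingers and stepped_shaft above 0.5 N), for 0.1 s.
At the end, for the whole second after the job is handed in: The stepped shaft lies at rest in both V-blocks (axis parallel to the V's within 0.03 rad and on their centre line within 3 mm), thin end away from the stop, its thick end face within 2 mm of the stop's anvil (x of stepped_shaft in the frame of anvil between -0.003 and 0.002 m and distance between stepped_shaft and anvil below 0.004 m and angle between the x axis of stepped_shaft and the x axis of carrier, either way round below 0.03 rad and x of thin_tip in the frame of carrier above 0.08 m and linear speed of stepped_shaft below 0.01 m/s); the robot touches nothing.
It fails at once if another shaft is moved more than 25 mm (distance of any of plain_shaft, double_shaft from where it was at the start of the episode above 0.025 m).
It fails at once if a measuring tool on the bench is moved more than 20 mm (distance of any of caliper, ring_gauge, loupe from where it was at the start of the episode above 0.02 m).
It also fails if it takes over 48 s, if anything falls off the work surface, if the arm or the gripper's body presses on something with over 40 N, if the wrist force passes 120 N, or if a joint passes its speed limit or range.

## Working session

There is one attempt and no reset: what is moved stays moved. The work goes in short steps, Python scripts to look and compute and a tool call to move; the robot and the scene stay as the last step left them, time stands still between calls to the robot, and variables do not carry over. Pictures are saved under pics/ and viewed, at most 10 in all, crops included, and the job is handed in when it is done.

Besides the shell and the picture viewer there is one more tool, called after "Request:" as name(argument=value, ...) on one line, values as JSON. servo_tool: Moves the arm, as the interface text tells. Its arguments: {"type":"object","properties":{"targets":{"type":"array"},"newtons":{"type":"number"}},"required":["targets"]}

```bash
mkdir -p pics
python3 - <<'E'
from plant import *
import cv2, numpy as np
np.set_printoptions(precision=4,suppress=True)
print(read_state(), grasp_offset)
for n in ("scene","side","wrist"):
    print(n,camera_info(n))
    cv2.imwrite(f"pics/{n}0.png",read_camera(n)[:,:,::-1])
E
```

```text
{'time': 0.0, 'joint_pos': array([-1.2867,  0.3117,  0.014 ,  1.5131, -0.0044,  1.3192, -0.0272]), 'joint_velocities': array([ 0.0003, -0.0012,  0.0002,  0.0018,  0.0009, -0.0012, -0.0016]), 'effort': array([ -0.0003, -37.9909,   0.1462, -23.0593,   0.0124,   0.0135,
        -0.    ]), 'ee_pos': array([0.1758, 0.5203, 0.2055]), 'orientation': array([-0.5094, -3.0998,  0.0036]), 'ft_force': array([-1.4867, -0.6   , -0.0522]), 'moment': array([ 0.0178, -0.041 ,  0.031 ]), 'grasp_force': 0.0, 'finger_gap': 1.0050236581682943} 0.0187
scene {'intrinsics': array([[408.3465,   0.    , 325.7473],
       [  0.    , 408.3465, 203.6638],
       [  0.    ,   0.    ,   1.    ]]), 'R': array([[ 0.4685,  0.8832,  0.022 ],
       [ 0.6274, -0.3151, -0.7121],
       [-0.622 ,  0.3474, -0.7017]]), 't': array([-0.2453, -0.2486,  1.599 ])}
side {'intrinsics': array([[427.4148,   0.    , 318.2404],
       [  0.    , 427.4148, 201.8633],
       [  0.    ,   0.    ,   1.    ]]), 'R': array([[ 0.8932, -0.4496, -0.008 ],
       [-0.241 , -0.4636, -0.8527],
       [ 0.3796,  0.7635, -0.5224]]), 't': array([-0.4521,  0.2069,  0.9257])}
wrist {'intrinsics': array([[347.6402,   0.    , 316.6263],
       [  0.    , 347.6402, 198.3086],
       [  0.    ,   0.    ,   1.    ]]), 'T_tool_cam': array([[ 0.0011, -0.9573, -0.289 ,  0.0739],
       [ 1.    ,  0.0011,  0.0001,  0.0002],
       [ 0.0002, -0.289 ,  0.9573, -0.1676],
       [ 0.    ,  0.    ,  0.    ,  1.    ]])}
```

View pics/scene0.png

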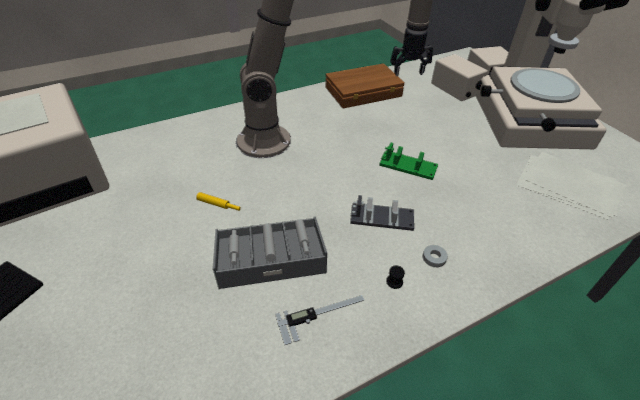

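View pics/side0.png

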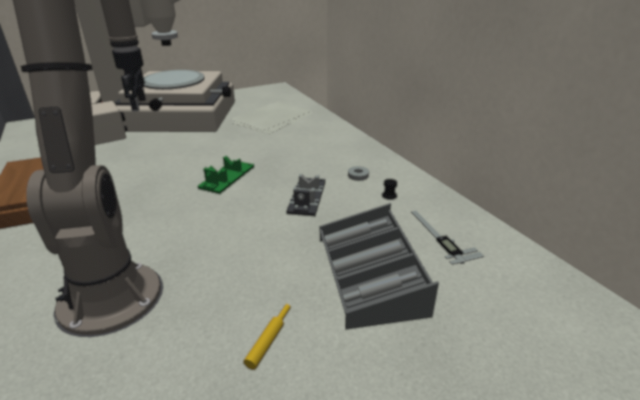

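Scene: grey tray around (270,250) with three shafts at x≈235, 268 and 303. The grey carrier is around (383,213) with its stop at the left, and the green one is a decoy. The side view shows the same, tray at (380,265). I'll enlarge both.

Run:
```python
import cv2, numpy as np
a=cv2.imread("pics/scene0.png")[185:290,205:425]; a=cv2.resize(a,None,fx=3.6,fy=3.6,interpolation=cv2.INTER_CUBIC)
cv2.imwrite("pics/c1.png",cv2.convertScaleAbs(a,alpha=1.5))
b=cv2.imread("pics/side0.png")[165:330,280:440]; b=cv2.resize(b,None,fx=3.6,fy=3.6,interpolation=cv2.INTER_CUBIC)
cv2.imwrite("pics/c2.png",cv2.convertScaleAbs(b,alpha=1.5))
```

```text
(no output)
```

View pics/c1.png

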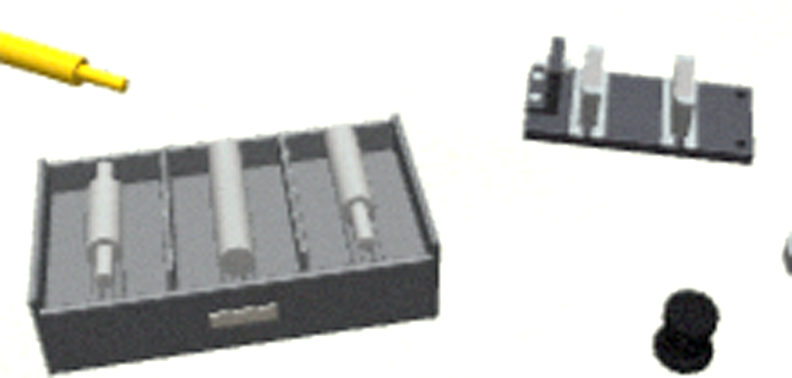

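View pics/c2.png

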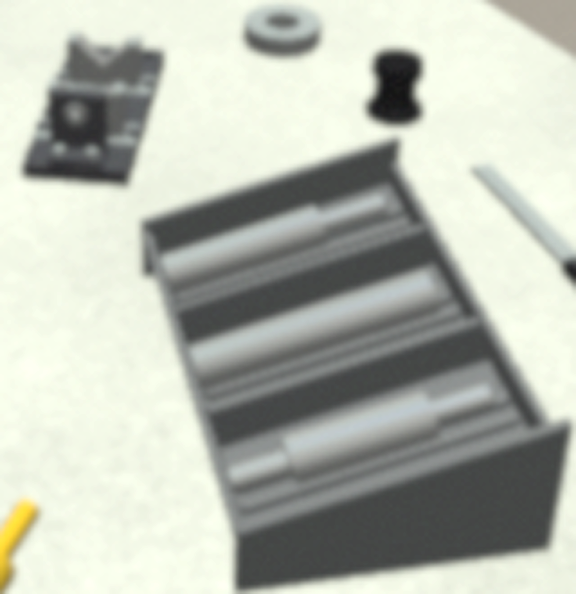

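The stepped shaft is in the scene's right lane (tray y=+98): thick end at about (343,128) and thin tip at about (366,245) in the scene crop. The middle lane holds the plain shaft and the left lane the double one. The carrier's stop is at its scene-left end. Now fitting poses.

```bash
cat > h.py <<'E'
from plant import *
import cv2, numpy as np
from scipy.optimize import least_squares
from scipy.spatial.transform import Rotation as Rot
np.set_printoptions(precision=4,suppress=True)
C={n:camera_info(n) for n in("scene","side","wrist")}
def proj(n,X):
    c=C[n]; p=(np.atleast_2d(X)@c["R"].T+c["t"])@c["intrinsics"].T; return p[:,:2]/p[:,2:]
def w(p,X):
    X=np.atleast_2d(X); c,s=np.cos(p[2]),np.sin(p[2])
    return np.c_[p[0]+c*X[:,0]-s*X[:,1],p[1]+s*X[:,0]+c*X[:,1],X[:,2]]
off={"scene":(205,185),"side":(280,165)}
def fit(obs,p0):
    def r(p): return np.concatenate([(proj(n,w(p,np.array(X)/1e3))[0]-(np.array(off[n])+np.array(px)/3.6)) for n,X,px in obs])
    s=least_squares(r,p0,loss="soft_l1"); return s.x,r(s.x).reshape(-1,2)
E
cat > fit.py <<'E'
from h import *
T=[("side",(-91,-150,0),(238,590)),("side",(91,-150,0),(548,548)),("side",(91,-150,94),(570,425)),("side",(-91,-150,46),(236,530)),("side",(-91,150,46),(145,222)),("side",(91,150,94),(398,142)),
("scene",(91,-150,0),(50,373)),("scene",(91,150,0),(438,318)),("scene",(91,-150,94),(30,305)),("scene",(91,150,94),(438,247)),("scene",(-91,-150,46),(40,160)),("scene",(-91,150,46),(398,117))]
K=[("scene",(-100,-42,0),(525,138)),("scene",(100,-42,0),(752,162)),("scene",(100,42,14),(753,88)),("side",(-100,42,0),(25,175)),("side",(-100,-42,0),(127,183)),("side",(100,-42,14),(162,50)),("side",(-60,0,53.8),(76,113))]
for nm,o,p0 in(("tray",T,(.5,.1,0)),("carrier",K,(.5,-.2,1.5))):
    p,r=fit(o,p0); print(nm,p,np.degrees(p[2])); print(r.round(1).tolist())
    if nm=="tray":
        d=np.array([np.cos(np.radians(15)),0,np.sin(np.radians(15))])
        S=np.array([-.0764,.098,.0357]); 
        for l in(0,.055,.155):
            X=w(p,S+l*d); print(l,X,[((proj(n,X)[0]-off[n])*3.6).round() for n in off])
    else:
        for q in((-60,0,53.8),(-40,0,56),(-40,-30,56),(40,-30,56),(40,30,56)): X=w(p,np.array(q)/1e3); print(q,X,[((proj(n,X)[0]-off[n])*3.6).round() for n in off])
E
python3 fit.py
```

```text
tray [ 0.5417 -0.1931 -0.3017] -17.285913251601738
[[-0.9, 0.1], [0.5, -0.1], [0.8, -0.8], [0.3, 0.0], [-0.5, -1.8], [0.6, -2.5], [-0.8, 0.6], [-0.1, 0.4], [-1.2, -1.3], [0.7, -0.7], [-0.6, -0.8], [0.2, -1.0]]
0 [[ 0.4979 -0.0768  0.0357]] [array([341., 142.]), array([178., 269.])]
0.055 [[ 0.5486 -0.0926  0.0499]] [array([350., 177.]), array([255., 244.])]
0.155 [[ 0.6408 -0.1213  0.0758]] [array([368., 250.]), array([396., 198.])]
carrier [0.5608 0.1866 0.9536] 54.63889148996339
[[-0.5, 0.2], [0.1, 0.6], [-0.1, -0.9], [-1.3, 0.3], [-0.1, 0.4], [0.0, -0.9], [1.3, -5.1]]
(-60, 0, 53.8) [[0.5261 0.1377 0.0538]] [array([577.,  67.]), array([81., 95.])]
(-40, 0, 56) [[0.5377 0.154  0.056 ]] [array([600.,  68.]), array([85., 80.])]
(-40, -30, 56) [[0.5621 0.1366 0.056 ]] [array([598.,  92.]), array([123.,  82.])]
(40, -30, 56) [[0.6084 0.2019 0.056 ]] [array([692., 102.]), array([138.,  35.])]
(40, 30, 56) [[0.5595 0.2366 0.056 ]] [array([693.,  54.]), array([67., 31.])]
```

Both fits hold to about 1 px. Now I'll plan a look from above the carrier, then the tray.

```bash
cat >> h.py <<'E'
def Rt(yaw,pitch,flip=0):
    """tool x along (or against, flip) shaft axis; yaw/pitch(up) in deg"""
    y,p=np.radians([yaw,pitch]); d=np.array([np.cos(y)*np.cos(p),np.sin(y)*np.cos(p),np.sin(p)])
    n=np.array([-np.cos(y)*np.sin(p),-np.sin(y)*np.sin(p),np.cos(p)])
    x=-d if flip else d; return np.c_[x,np.cross(-n,x),-n]
def go(P,R,st=None):
    st=st or read_state(); R0=Rot.from_rotvec(st["orientation"]).as_matrix()
    rv=Rot.from_matrix(R@R0.T).as_rotvec()
    print("d mm",(np.array(P)-st["ee_pos"])*1e3,"turn units",np.degrees(rv)/8, "joints",st["joint_pos"])
E
python3 - <<'E'
from h import *
print(Rot.from_rotvec(read_state()["orientation"]).as_matrix())
for f in(0,1): go((.52,.15,.30),Rt(54.6,0,f)); go((.5486,-.0926,.20),Rt(-17.3,15,f))
E
```

```text
[[-0.9474  0.3199 -0.0006]
 [ 0.32    0.9474 -0.0018]
 [-0.     -0.0018 -1.    ]]
d mm [ 344.2115 -370.5145   94.246 ] turn units [  0.0051  -0.0145 -13.3425] joints [-1.2867  0.3116  0.014   1.5127 -0.0044  1.3192 -0.0272]
d mm [ 372.8115 -613.1145   -5.754 ] turn units [  2.767   -0.9195 -22.142 ] joints [-1.2867  0.3116  0.014   1.5127 -0.0044  1.3192 -0.0272]
d mm [ 344.2115 -370.5145   94.246 ] turn units [0.0134 0.0047 9.1575] joints [-1.2867  0.3116  0.014   1.5127 -0.0044  1.3192 -0.0272]
d mm [ 372.8115 -613.1145   -5.754 ] turn units [-0.5662 -1.7873  0.1707] joints [-1.2867  0.3116  0.014   1.5127 -0.0044  1.3192 -0.0272]
```

Request:
servo_tool(targets=[[[20,-18,0],[0,0,0],0.6],[[42,-38,5],[0,0,0],0.6],[[42,-40,5],[0,0,0],0.6],[[42,-40,5],[0,0,0],0.6],[[42,-40,5],[0,0,0],0.6],[[42,-40,5],[0,0,0],0.6],[[42,-40,5],[0,0,0],0.6],[[42,-38,0],[0,0,0],0.6],[[20,-18,0],[0,0,0],0.6],[[0,0,0],[0,0,0],0.6],[[0,0,0],[0,0,0],0.6]])

```text
time: 1.52
ee_pos: [0.5088, 0.2107, 0.2362]
orientation: [-0.506, -3.099, -0.001]
ft_force: [-0.1, 0.4, -0.1]
finger_gap: 0.598
grasp_force: 0.0
```

Run:
```python
from h import *
s=read_state(); np.savez("w1.npz",p=s["ee_pos"],o=s["orientation"])
a=read_camera("wrist")[:,:,::-1]; cv2.imwrite("pics/w1.png",a); cv2.imwrite("pics/w1v.png",cv2.convertScaleAbs(cv2.resize(a,(800,500),interpolation=cv2.INTER_CUBIC),alpha=1.4))
```

```text
(no output)
```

View pics/w1v.png

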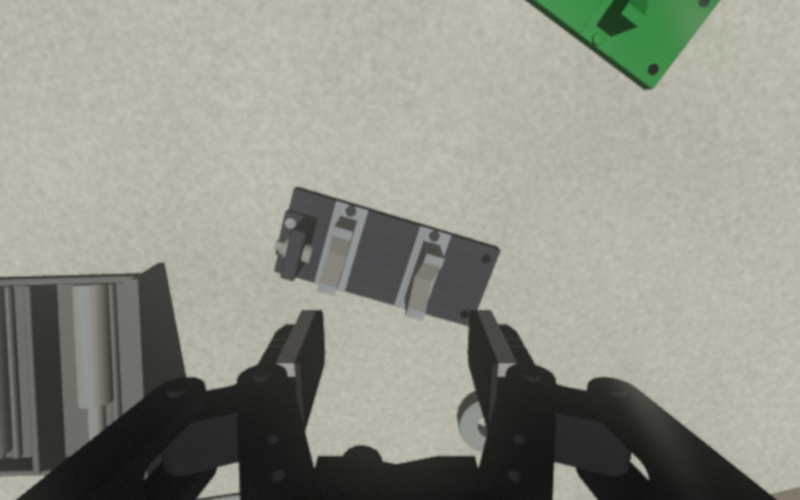

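The wrist view shows the grey carrier with base corners at (295,187), (499,248), (470,325) and (275,277). The stop is at the left, and the stepped shaft's lane is at the lower left. I'll enlarge it for a precise fit.

Run:
```python
import cv2
a=cv2.imread("pics/w1.png")[140:270,210:410]
cv2.imwrite("pics/w1c.png",cv2.convertScaleAbs(cv2.resize(a,None,fx=4,fy=4,interpolation=cv2.INTER_CUBIC),alpha=1.6))
```

```text
(no output)
```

View pics/w1c.png

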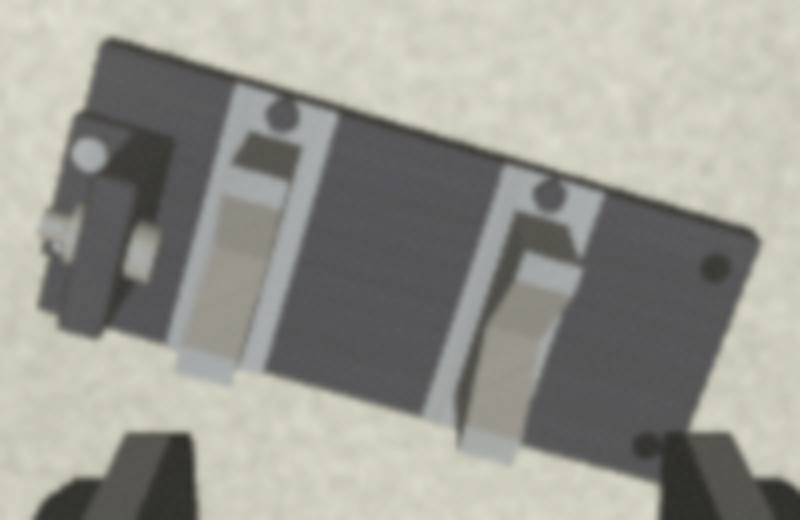

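```bash
cat > fit2.py <<'E'
from h import *
d=np.load("w1.npz"); Rw=Rot.from_rotvec(d["o"]).as_matrix(); T=C["wrist"]["T_tool_cam"]
Rc=(Rw@T[:3,:3]).T; C["wrist"].update(R=Rc,t=-Rc@(d["p"]+Rw@T[:3,3]))
W=[((-100,42,14),(104,38)),((100,42,14),(762,238)),((32,30,56),(526,251)),((48,30,56),(583,268)),((48,-30,56),(514,466)),((32,-30,56),(458,448)),((-48,30,56),(228,167)),((-32,30,56),(288,183)),((-32,-30,56),(232,386)),((-48,-30,56),(177,371))]
X=np.array([a for a,_ in W])/1e3; U=np.array([b for _,b in W])/4+[210,140]
r=lambda p:(proj("wrist",w(p,X))-U).ravel()
s=least_squares(r,(.56,.187,.954)); p=s.x; print(p,np.degrees(p[2])); print(r(p).reshape(-1,2).round(1).tolist())
print("anvil",w(p,[-.06,0,.0538]),"thickmid",w(p,[-.005,0,.0538]),(proj("wrist",w(p,[-.06,0,.0538]))-[210,140])*4)
E
python3 fit2.py
```

```text
[0.5571 0.1817 0.9456] 54.18088262797841
[[-4.4, -0.8], [-2.4, -0.0], [0.8, 0.3], [1.0, 0.4], [0.3, 0.3], [0.4, 0.9], [1.7, -0.8], [1.6, -0.3], [0.5, 0.3], [-0.1, -0.1]]
anvil [[0.522  0.133  0.0538]] thickmid [[0.5541 0.1776 0.0538]] [[162.2641 254.1751]]
```

```bash
cat >> fit2.py <<'E'
B=np.array([[-.1,-.042,0],[.1,-.042,0],[.1,.042,.014],[-.1,.042,0],[-.1,-.042,0],[.1,-.042,.014]])
Ns=["scene"]*3+["side"]*3; PX=[(525,138),(752,162),(753,88),(25,175),(127,183),(162,50)]
def r2(q):
    o=np.array([q[3],0,0]); Y=X+np.where(X[:,2:]<.02,o,0)
    a=[(proj("wrist",w(q,Y))-U).ravel()]
    a+=[.7*(proj(n,w(q,b+o))[0]-off[n]-np.array(x)/3.6) for n,b,x in zip(Ns,B,PX)]
    return np.concatenate(a)
s=least_squares(r2,[*p,0],x_scale=[.01,.01,.01,.01]);q=s.x;print(q,np.degrees(q[2]));print(s.fun.reshape(-1,2).round(1).tolist())
print("anvil",w(q,[-.06,0,.0538]),"thickmid",w(q,[-.005,0,.0538]))
E
python3 fit2.py|tail -3
```

```text
[0.5566 0.181  0.9536 0.0054] 54.636566995059866
[[-0.9, 1.0], [1.1, 0.4], [-0.1, -0.2], [0.1, -0.2], [-0.1, -0.1], [-0.0, 0.6], [0.5, -0.7], [0.5, -0.3], [-0.1, 0.4], [-0.7, 0.1], [-0.7, 0.1], [-0.3, 0.3], [-0.4, -0.7], [-1.0, 0.4], [-0.2, 0.5], [-0.1, -0.4]]
anvil [[0.5219 0.1321 0.0538]] thickmid [[0.5537 0.1769 0.0538]]
```

Request:
servo_tool(targets=[[[0,-25,4],[0,0,0],0.6],[[0,-50,5],[0,0,0],0.6],[[0,-60,5],[0,0,0],0.6],[[0,-60,0],[0,0,0],0.6],[[0,-55,0],[0,0,0],0.6],[[0,-30,0],[0,0,0],0.6],[[0,0,0],[0,0,0],0.6],[[0,0,0],[0,0,0],0.6]])

```text
time: 2.58
ee_pos: [0.5101, -0.0679, 0.2505]
orientation: [-0.503, -3.101, -0.003]
ft_force: [1.1, 0.1, -0.0]
finger_gap: 0.603
grasp_force: 0.0
```

Run:
```python
from h import *
s=read_state(); np.savez("w2.npz",p=s["ee_pos"],o=s["orientation"])
a=read_camera("wrist")[:,:,::-1]; cv2.imwrite("pics/w2.png",a); cv2.imwrite("pics/w2v.png",cv2.convertScaleAbs(cv2.resize(a[60:360,120:520],None,fx=2,fy=2,interpolation=cv2.INTER_CUBIC),alpha=1.4))
```

```text
(no output)
```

View pics/w2v.png

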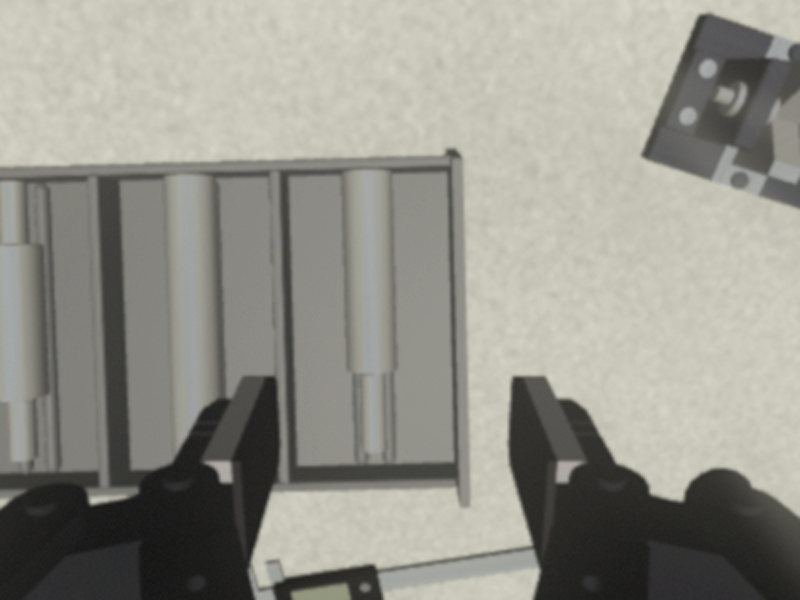

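The wrist view shows the shaft in the right lane: thick end centre at (367,171), step at (372,373) and thin tip at (375,455). I'll compare this with the tray fit.

```bash
cat > fit3.py <<'E'
from h import *
d=np.load("w2.npz"); Rw=Rot.from_rotvec(d["o"]).as_matrix(); T=C["wrist"]["T_tool_cam"]
Rc=(Rw@T[:3,:3]).T; C["wrist"].update(R=Rc,t=-Rc@(d["p"]+Rw@T[:3,3]))
K=C["wrist"]["intrinsics"]
ax=np.array([np.cos(np.radians(15)),0,np.sin(np.radians(15))])
P=np.array([[0,0,0.]])
def pts(p):
    L=np.array([0,.11,.155]); return w(p,L[:,None]*ax)+[0,0,.0357]
U=np.array([(367,172),(372,373),(375,455)])/2+[120,60]
s=least_squares(lambda p:(proj("wrist",pts(p))-U).ravel(),(.498,-.077,-.3),x_scale=.01);p=s.x
print(p,np.degrees(p[2]),s.fun.reshape(-1,2).round(1).tolist()); print(pts(p), w(p,.055*ax[None])+[0,0,.0357])
# tray corner check (front right top z46)
t=[.5417,-.1931,-.3017]; print((proj("wrist",w(t,np.array([[-91,150,46],[91,150,94],[-91,52,42],[91,98,76]])/1e3))-[120,60])*2)
E
python3 fit3.py
```

```text
[ 0.4889 -0.0755 -0.2935] -16.8183141255885 [[-0.0, 0.9], [0.2, -0.1], [-0.2, -0.9]]
[[ 0.4889 -0.0755  0.0357]
 [ 0.5907 -0.1062  0.0642]
 [ 0.6323 -0.1188  0.0758]] [[ 0.5398 -0.0908  0.0499]]
[[465.9667 164.0594]
 [471.2069 512.6834]
 [283.4227 166.5633]
 [376.1093 494.8146]]
```

Run:
```python
from h import *
R=Rt(-17,15,1); G=np.array([.5465,-.0923,.0513]); P=G+.016*R[:,2]
print(P,R[:,2]*100); go(P-.1*R[:,2],R); go(P,R)
```

```text
[ 0.5505 -0.0935  0.0358] [ 24.751   -7.5671 -96.5926]
d mm [  15.5502  -18.2232 -117.9999] turn units [-0.5823 -1.7883  0.1709] joints [-0.2737  0.2273  0.4641  1.5381 -0.1042  1.401   1.4477]
d mm [  40.3012  -25.7903 -214.5925] turn units [-0.5823 -1.7883  0.1709] joints [-0.2737  0.2273  0.4641  1.5381 -0.1042  1.401   1.4477]
```

Request:
servo_tool(targets=[[[5,-5,-25],[-0.2,-0.6,0.05],0.6],[[5,-5,-35],[-0.2,-0.6,0.06],0.6],[[5,-8,-38],[-0.18,-0.6,0.06],0.6],[[0,0,-20],[0,0,0],0.6],[[0,0,0],[0,0,0],0.6],[[0,0,0],[0,0,0],0.6]])

```text
time: 3.38
ee_pos: [0.5267, -0.0878, 0.134]
orientation: [0.43, 2.845, -0.055]
ft_force: [0.3, -0.2, 0.5]
finger_gap: 0.599
grasp_force: 0.0
```

Run:
```python
from h import *
R=Rt(-17,15,1); G=np.array([.5465,-.0923,.0513]); P=G+.016*R[:,2]
go(P,R)
s=read_state(); a=read_camera("wrist")[:,:,::-1]; cv2.imwrite("pics/w3v.png",cv2.convertScaleAbs(cv2.resize(a[60:400,120:520],None,fx=1.7,fy=1.7),alpha=1.4))
```

```text
d mm [ 23.7841  -5.755  -98.1791] turn units [-0.0001  0.036   0.0215] joints [-0.3115  0.1497  0.454   1.958  -0.0314  0.7857  1.4195]
```

View pics/w3v.png

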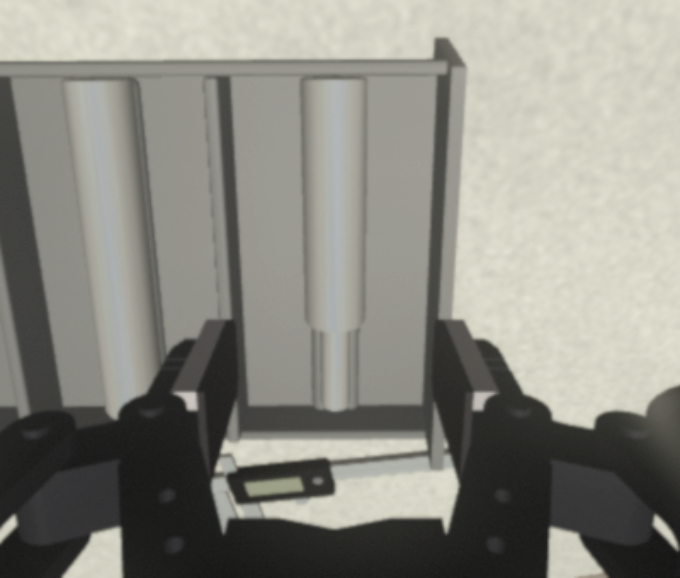

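The shaft (x≈334) sits centred between the fingers (mid ≈338) and parallel to the camera axis, so I'm descending.

Request:
servo_tool(targets=[[[4,-1,-16],[0,0,0],0.52],[[6,-1,-25],[0,0,0],0.52],[[6,-2,-25],[0,0.02,0.02],0.52],[[5,-1,-20],[0,0,0],0.52],[[3,-1,-12],[0,0,0],0.52],[[0,0,0],[0,0,0],0.52],[[0,0,0],[0,0,0],0.52]])

```text
time: 4.3
ee_pos: [0.5499, -0.095, 0.0357]
orientation: [0.429, 2.848, -0.056]
ft_force: [-0.2, 0.3, 0.0]
finger_gap: 0.518
grasp_force: 0.0
```

Request:
servo_tool(targets=[[[0,0,0],[0,0,0],0.2],[[0,0,0],[0,0,0],0.2],[[0,0,0],[0,0,0],0.2],[[0,0,0],[0,0,0],0.2],[[0,0,0],[0,0,0],0.2],[[0,0,0],[0,0,0],0.2]], newtons=70)

```text
time: 5.05
ee_pos: [0.5496, -0.0949, 0.0361]
orientation: [0.429, 2.849, -0.056]
ft_force: [-3.3, 0.6, 7.7]
finger_gap: 0.202
grasp_force: 8.8
```

Run:
```python
from h import *
a=read_camera("wrist")[:,:,::-1]; b=read_camera("side")[:,:,::-1]
o=np.hstack([cv2.resize(a[100:400,170:470],(400,400)),cv2.resize(b[190:330,310:450],(400,400),interpolation=cv2.INTER_CUBIC)])
cv2.imwrite("pics/w4.png",cv2.convertScaleAbs(o,alpha=1.5)); print({k:v for k,v in read_state().items() if k in("ft_force","moment","finger_gap","grasp_force")})
```

```text
{'ft_force': array([-3.9521,  0.3412,  7.2949]), 'moment': array([0.1568, 0.6504, 0.0065]), 'grasp_force': 8.77928227186203, 'finger_gap': 0.2016890053321889}
```

View pics/w4.png

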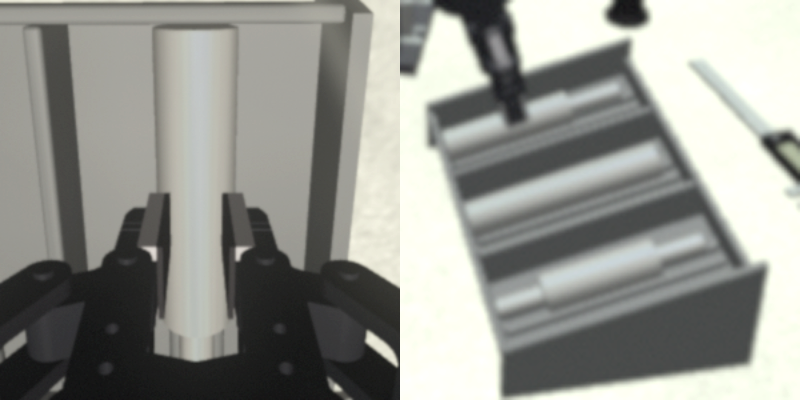

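The gap of 0.2 (17 mm) is below 28 mm, the tool is pushed up, and the fingertips are visible over the top of the shaft. So the pads hold an upper chord about 11 mm above the axis. I'll open, go deeper in steps while watching the force, and regrip.

Request:
servo_tool(targets=[[[0,0,0],[0,0,0],0.52],[[0,0,0],[0,0,0],0.52],[[0,0,0],[0,0,0],0.52],[[1,0,-4],[0,0,0],0.52],[[1,0,-4],[0,0,0],0.52],[[0,0,0],[0,0,0],0.52]])

```text
time: 5.9
ee_pos: [0.5506, -0.0948, 0.0259]
orientation: [0.43, 2.852, -0.057]
ft_force: [-0.5, 0.4, 0.2]
finger_gap: 0.522
grasp_force: 0.0
```

Run:
```python
from h import *
s=read_state(); print(s["finger_gap"],s["ee_pos"])
a=read_camera("wrist")[:,:,::-1]; b=read_camera("side")[:,:,::-1]
o=np.hstack([cv2.resize(a[100:400,170:470],(400,400)),cv2.resize(b[190:290,320:420],(400,400),interpolation=cv2.INTER_CUBIC)])
cv2.imwrite("pics/w5.png",cv2.convertScaleAbs(o,alpha=2))
```

```text
0.5221529607315285 [ 0.5506 -0.0948  0.0259]
```

View pics/w5.png

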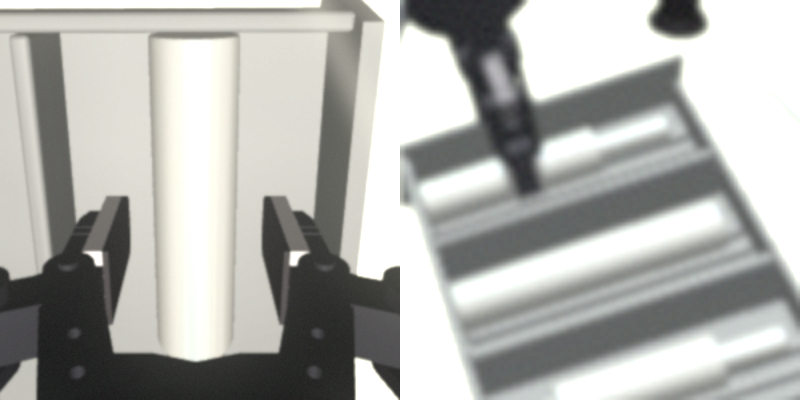

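Request:
servo_tool(targets=[[[1,0,-3],[0,0,0],0.52],[[1,0,-3],[0,0,0],0.52],[[0,0,0],[0,0,0],0.52],[[0,0,0],[0,0,0],0.52]])

```text
time: 6.5
ee_pos: [0.553, -0.0949, 0.0206]
orientation: [0.43, 2.85, -0.057]
ft_force: [-0.5, 1.0, 0.0]
finger_gap: 0.519
grasp_force: 0.0
```

Request:
servo_tool(targets=[[[0,0,0],[0,0,0],0.25],[[0,0,0],[0,0,0],0.25],[[0,0,0],[0,0,0],0.25],[[0,0,0],[0,0,0],0.25],[[0,0,0],[0,0,0],0.25]], newtons=25)

```text
time: 7.12
ee_pos: [0.5526, -0.0958, 0.0206]
orientation: [0.431, 2.851, -0.058]
ft_force: [-2.4, -4.8, 2.1]
finger_gap: 0.314
grasp_force: 27.8
```

Gap 0.314 is about the full diameter now. I'll take the grip 6 mm deeper for security, shifted 1 mm to -y to centre it.

Request:
servo_tool(targets=[[[0,0,0],[0,0,0],0.5],[[0,0,0],[0,0,0],0.5],[[1,-1,-3],[0,0,0],0.5],[[1,0,-3],[0,0,0],0.5],[[0,0,0],[0,0,0],0.5],[[0,0,0],[0,0,0],0.5]])

```text
time: 7.88
ee_pos: [0.555, -0.0959, 0.0145]
orientation: [0.43, 2.85, -0.057]
ft_force: [0.1, 0.1, -0.6]
finger_gap: 0.5
grasp_force: 0.0
```

Request:
servo_tool(targets=[[[0,0,0],[0,0,0],0.2],[[0,0,0],[0,0,0],0.2],[[0,0,0],[0,0,0],0.2],[[0,0,0],[0,0,0],0.2],[[0,0,0],[0,0,0],0.1],[[0,0,0],[0,0,0],0.1]], newtons=70)

```text
time: 8.62
ee_pos: [0.5548, -0.0965, 0.0149]
orientation: [0.43, 2.85, -0.057]
ft_force: [-2.8, -2.1, 5.4]
finger_gap: 0.298
grasp_force: 68.9
```

Request:
servo_tool(targets=[[[1,0,4],[0,0,0],0.1],[[1,0,8],[0,0,0],0.1],[[1,0,16],[0,0,0],0.1],[[0,0,25],[0,0,0],0.1],[[0,0,30],[0,0,0],0.1],[[0,0,25],[0,0,0],0.1],[[0,0,20],[0,0,0],0.1],[[0,0,10],[0,0,0],0.1],[[0,0,0],[0,0,0],0.1]])

```text
time: 9.75
ee_pos: [0.5581, -0.0956, 0.1528]
orientation: [0.429, 2.85, -0.056]
ft_force: [-0.7, -0.0, -5.2]
finger_gap: 0.305
grasp_force: 69.2
```

Run:
```python
from h import *
s=read_state(); print(s["moment"],s["ft_force"])
Ra=Rot.from_rotvec(s["orientation"]).as_matrix(); print(Ra)
np.savez("w6.npz",p=s["ee_pos"],o=s["orientation"])
cv2.imwrite("pics/s6.png",read_camera("side")[:,:,::-1]); cv2.imwrite("pics/sc6.png",read_camera("scene")[:,:,::-1]);a=read_camera("wrist")[:,:,::-1]; cv2.imwrite("pics/w6.png",a)
go((.5566,.181,.17),Rt(54.6,0,1))
```

```text
[0.1869 0.594  0.018 ] [-0.6909 -0.046  -5.2051]
[[-0.9231  0.2944  0.2474]
 [ 0.2844  0.9557 -0.0759]
 [-0.2588  0.0003 -0.9659]]
d mm [ -0.1805 276.6301  18.9241] turn units [-0.629   1.8739  8.9143] joints [-0.2909  0.2029  0.4615  1.851  -0.0681  0.8535  1.4608]
```

Request:
servo_tool(targets=[[[0,10,3],[-0.04,0.1,0.5],0.1],[[0,25,3],[-0.06,0.18,0.85],0.1],[[0,30,3],[-0.065,0.19,0.9],0.1],[[0,35,3],[-0.065,0.19,0.9],0.1],[[0,35,0],[-0.065,0.19,0.9],0.1],[[0,35,0],[-0.065,0.19,0.9],0.1],[[0,35,0],[-0.065,0.19,0.9],0.1],[[0,30,0],[-0.065,0.19,0.9],0.1],[[0,25,0],[-0.065,0.19,0.9],0.1],[[0,20,0],[-0.065,0.19,0.9],0.1],[[0,0,0],[-0.04,0.08,0.36],0.1],[[0,0,0],[0,0,0],0.1]])

```text
time: 11.4
ee_pos: [0.5581, 0.1841, 0.1631]
orientation: [1.44, -2.792, 0.003]
ft_force: [1.0, -0.1, -6.6]
finger_gap: 0.301
grasp_force: 69.3
```

Run:
```python
from h import *
s=read_state(); print(s["ee_pos"],s["ft_force"])
go((.5589,.1843,.110),Rt(54.6,0,1))
```

```text
[0.5581 0.1841 0.1631] [ 0.9543 -0.0602 -6.6247]
d mm [  0.8387   0.2131 -53.0962] turn units [0.0113 0.003  0.0054] joints [-0.4382  0.4134  0.1264  1.4781 -0.0516  1.2535  2.2167]
```

Request:
servo_tool(targets=[[[1,0,-20],[0,0,0],0.1],[[0,0,-25],[0,0,0],0.1],[[0,0,-10],[0,0,0],0.1],[[0,0,0],[0,0,0],0.1],[[0,0,0],[0,0,0],0.1]])

```text
time: 12.02
ee_pos: [0.56, 0.1843, 0.1107]
orientation: [-1.438, 2.789, -0.003]
ft_force: [0.9, 0.1, -4.7]
finger_gap: 0.299
grasp_force: 69.3
```

Run:
```python
from h import *
s=read_state(); print(s["ee_pos"],s["orientation"]); np.savez("w7.npz",p=s["ee_pos"],o=s["orientation"])
a=read_camera("wrist")[:,:,::-1]; b=read_camera("side")[:,:,::-1]; c=read_camera("scene")[:,:,::-1]
for n,i in zip(("w7","s7","sc7"),(a,b,c)): cv2.imwrite(f"pics/{n}.png",i)
I=cv2.INTER_CUBIC
l=cv2.resize(a[100:400,220:420],(400,600),interpolation=I)
r=np.vstack([cv2.resize(b[125:225,265:365],(400,300),interpolation=I)if 0 else cv2.resize(b[130:220,260:380],(400,300),interpolation=I),cv2.resize(c[150:240,325:445],(400,300),interpolation=I)])
cv2.imwrite("pics/k7.png",cv2.convertScaleAbs(np.hstack([l,r]),alpha=1.5))
```

```text
[0.56   0.1843 0.1107] [-1.4381  2.7891 -0.0029]
```

View pics/k7.png

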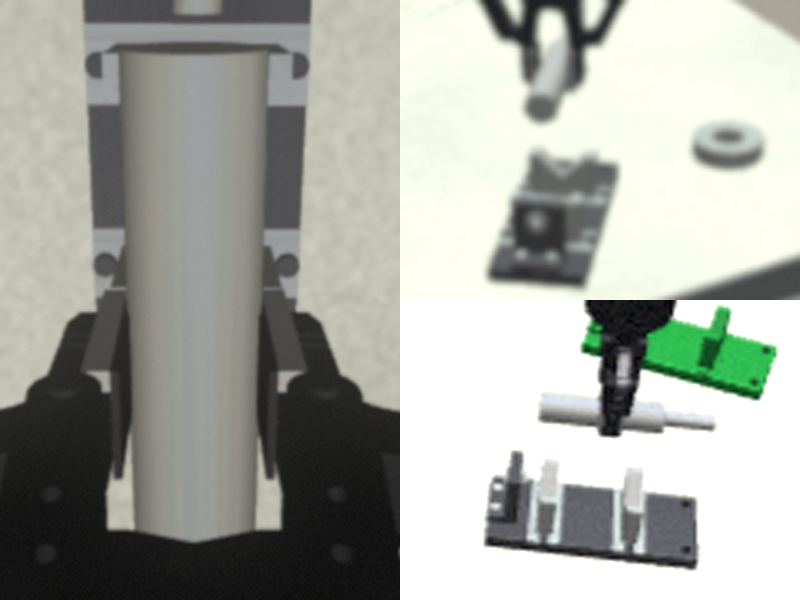

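Side view: thick-end face centre at (540,106), over the stop. Scene: thick end at (541,408), thin tip at (714,423). Wrist: thick-end edges at (120,50) and (270,50). The shaft is level, parallel to the V's and has its thin end away from the stop. I'll triangulate it as a check.

Run:
```python
from h import *
d=np.load("w7.npz"); Rw=Rot.from_rotvec(d["o"]).as_matrix(); p=d["p"]
q=np.array([.5566,.181,.9536]); ca=np.array([np.cos(q[2]),np.sin(q[2]),0]); cb=np.array([-ca[1],ca[0],0])
X=p+Rw@np.array([.0626,.0005,-.0355]); f=lambda X:((X-[*q[:2],0])@ca*1e3,(X-[*q[:2],0])@cb*1e3,X[2]*1e3)
print("wrist: thick end in carrier mm",f(X),"axis angle deg",np.degrees(np.arctan2(*(-Rw[:2,0])[::-1])), "grip(TCP)",f(p))
cv=lambda n,x,y:(np.array([260,130]) if n=="side" else np.array([325,150]))+np.array([x-400,y-(0 if n=="side" else 300)])/3.3333
E=[("side",0,cv("side",540,106)),("scene",0,cv("scene",541,408)),("scene",.155,cv("scene",714,423))]
s=least_squares(lambda z:np.concatenate([proj(n,z+l*ca)[0]-u for n,l,u in E]),X)
print("tri",f(s.x),s.fun.round(1))
```

```text
wrist: thick end in carrier mm (np.float64(-58.04545165891929), np.float64(-0.20220254139323782), np.float64(146.06064319672214)) axis angle deg 54.5517333933716 grip(TCP) (np.float64(4.636772838797874), np.float64(-0.9113712202714758), np.float64(110.70960626988388))
tri (np.float64(-55.876173992921), np.float64(-2.5245534953165576), np.float64(146.69546555859145)) [ 0.1  0.3 -0.3 -0.6  0.4  0.3]
```

Request:
servo_tool(targets=[[[3,5,-10],[0,0,0],0.1],[[0,0,-20],[0,0,0],0.1],[[0,0,-22],[0,0,0],0.1],[[0,0,-16],[0,0,0],0.1],[[0,0,-8],[0,0,0],0.1],[[0,0,-4],[0,0,0],0.1],[[0,0,0],[0,0,0],0.1],[[0,0,0],[0,0,0],0.1]])

```text
time: 13.18
ee_pos: [0.5627, 0.1894, 0.0304]
orientation: [-1.439, 2.789, -0.002]
ft_force: [0.9, -0.0, -5.6]
finger_gap: 0.307
grasp_force: 69.3
```

Request:
servo_tool(targets=[[[0,0,-2],[0,0,0],0.1],[[0,0,-2],[0,0,0],0.1],[[0,0,-2],[0,0,0],0.1],[[0,0,0],[0,0,0],0.1]])

```text
time: 13.68
ee_pos: [0.5617, 0.189, 0.0233]
orientation: [-1.44, 2.791, -0.002]
ft_force: [-0.4, -0.4, -5.2]
finger_gap: 0.296
grasp_force: 69.3
```

Request:
servo_tool(targets=[[[0,0,-1],[0,0,0],0.1],[[0,0,-1],[0,0,0],0.1],[[0,0,-1],[0,0,0],0.1],[[0,0,0],[0,0,0],0.1]])

```text
time: 14.18
ee_pos: [0.5619, 0.189, 0.0205]
orientation: [-1.44, 2.791, -0.002]
ft_force: [-0.1, 0.3, -6.1]
finger_gap: 0.3
grasp_force: 69.3
```

Request:
servo_tool(targets=[[[0,0,-1],[0,0,0],0.1],[[0,0,-1],[0,0,0],0.1],[[0,0,0],[0,0,0],0.1]])

```text
time: 14.55
ee_pos: [0.562, 0.189, 0.0185]
orientation: [-1.44, 2.791, -0.002]
ft_force: [-0.1, 0.3, -5.3]
finger_gap: 0.301
grasp_force: 69.3
```

Request:
servo_tool(targets=[[[0,0,-1],[0,0,0],0.1],[[0,0,0],[0,0,0],0.1]])

```text
time: 14.8
ee_pos: [0.5626, 0.189, 0.0179]
orientation: [-1.439, 2.79, -0.003]
ft_force: [-0.2, -0.4, -5.7]
finger_gap: 0.303
grasp_force: 69.4
```

Request:
servo_tool(targets=[[[0,0,-1],[0,0,0],0.1],[[0,0,0],[0,0,0],0.1]])

```text
time: 15.05
ee_pos: [0.5628, 0.1889, 0.0175]
orientation: [-1.438, 2.79, -0.003]
ft_force: [0.6, -0.5, 0.2]
finger_gap: 0.301
grasp_force: 70.0
```

Request:
servo_tool(targets=[[[0,0,-1],[0,0,0],0.1],[[0,0,0],[0,0,0],0.1]])

```text
time: 15.3
ee_pos: [0.5628, 0.189, 0.0174]
orientation: [-1.438, 2.79, -0.003]
ft_force: [-1.0, -2.2, 6.1]
finger_gap: 0.3
grasp_force: 70.7
```

Seated: weight is off the arm and the axis is at about 53 mm. Sliding towards the anvil now.

Request:
servo_tool(targets=[[[-0.6,-0.8,0.5],[0,0,0],0.1],[[-1.2,-1.6,0.5],[0,0,0],0.1],[[-1.2,-1.6,0],[0,0,0],0.1],[[0,0,0],[0,0,0],0.1]])

```text
time: 15.8
ee_pos: [0.5604, 0.1856, 0.0175]
orientation: [-1.438, 2.788, -0.003]
ft_force: [3.6, 1.1, 3.2]
finger_gap: 0.299
grasp_force: 70.3
```

Request:
servo_tool(targets=[[[-0.6,-0.8,0],[0,0,0],0.1],[[0,0,0],[0,0,0],0.1]])

```text
time: 16.05
ee_pos: [0.5597, 0.1847, 0.0174]
orientation: [-1.438, 2.789, -0.003]
ft_force: [3.9, 1.7, 5.2]
finger_gap: 0.302
grasp_force: 70.3
```

Request:
servo_tool(targets=[[[-0.6,-0.8,0],[0,0,0],0.1],[[0,0,0],[0,0,0],0.1]])

```text
time: 16.3
ee_pos: [0.5591, 0.1838, 0.0174]
orientation: [-1.438, 2.789, -0.003]
ft_force: [3.3, 2.1, 4.6]
finger_gap: 0.296
grasp_force: 70.4
```

Request:
servo_tool(targets=[[[-0.6,-0.8,0],[0,0,0],0.1],[[0,0,0],[0,0,0],0.1]])

```text
time: 16.55
ee_pos: [0.5585, 0.183, 0.0174]
orientation: [-1.438, 2.789, -0.003]
ft_force: [3.7, 1.5, 5.0]
finger_gap: 0.305
grasp_force: 70.4
```

Request:
servo_tool(targets=[[[-0.6,-0.8,0],[0,0,0],0.1],[[0,0,0],[0,0,0],0.1]])

```text
time: 16.8
ee_pos: [0.5583, 0.1826, 0.0175]
orientation: [-1.438, 2.788, -0.003]
ft_force: [3.9, 1.6, 4.7]
finger_gap: 0.3
grasp_force: 70.4
```

Request:
servo_tool(targets=[[[-0.6,-0.8,0],[0,0,0],0.1],[[0,0,0],[0,0,0],0.1]])

```text
time: 17.05
ee_pos: [0.5583, 0.1827, 0.0175]
orientation: [-1.438, 2.786, -0.002]
ft_force: [6.1, 4.3, 4.0]
finger_gap: 0.3
grasp_force: 70.4
```

The advance stopped and the force rose with the end at about -60 mm, so it is on the anvil. One small confirming push, then release.

Request:
servo_tool(targets=[[[-0.6,-0.8,0],[0,0,0],0.1],[[0,0,0],[0,0,0],0.1]])

```text
time: 17.3
ee_pos: [0.5584, 0.1828, 0.0175]
orientation: [-1.438, 2.784, -0.002]
ft_force: [7.0, 4.2, 1.8]
finger_gap: 0.302
grasp_force: 70.3
```

Request:
servo_tool(targets=[[[0,0,0.5],[0,0,0],0.25],[[0,0,0],[0,0,0],0.35],[[0,0,0],[0,0,0],0.45],[[0,0,0],[0,0,0],0.6],[[0,0,0],[0,0,0],0.6],[[0,0,0],[0,0,0],0.6]])

```text
time: 18.05
ee_pos: [0.5549, 0.1802, 0.0169]
orientation: [-1.44, 2.792, -0.002]
ft_force: [0.4, -0.3, -0.4]
finger_gap: 0.604
grasp_force: 0.0
```

Request:
servo_tool(targets=[[[0,0,5],[0,0,0],0.6],[[0,0,15],[0,0,0],0.6],[[0,0,30],[0,0,0],0.6],[[0,0,40],[0,0,0],0.6],[[0,0,40],[0,0,0],0.6],[[0,0,20],[0,0,0],0.6],[[0,0,0],[0,0,0],0.6]])

```text
time: 18.92
ee_pos: [0.5572, 0.1808, 0.1704]
orientation: [-1.437, 2.785, -0.003]
ft_force: [0.1, -0.5, 0.2]
finger_gap: 0.601
grasp_force: 0.0
```

Run:
```python
from h import *
s=read_state(); print(s["ee_pos"],s["orientation"],s["ft_force"]); np.savez("w8.npz",p=s["ee_pos"],o=s["orientation"])
a=read_camera("wrist")[:,:,::-1]; cv2.imwrite("pics/w8.png",a)
Rw=Rot.from_rotvec(s["orientation"]).as_matrix();T=C["wrist"]["T_tool_cam"]
Rc=(Rw@T[:3,:3]).T; C["wrist"].update(R=Rc,t=-Rc@(s["ee_pos"]+Rw@T[:3,3]))
q=[.5566,.181,.9536]
for x in([-60,0,53.8],[-60,0,67.8],[50,0,67.8],[50,14,53.8],[50,-14,53.8],[95,0,53.8],[-55,14,53.8],[-55,-14,53.8]): print(x,proj("wrist",w(q,np.array(x)/1e3)).round(1))
g=cv2.cvtColor(a,cv2.COLOR_BGR2GRAY)
c=int(round(proj("wrist",w(q,[-.06,0,.0678]))[0][0]))
print(c,g[60:330:2,c-4:c+5].mean(1).astype(int).tolist())
```

```text
[0.5572 0.1808 0.1704] [-1.4368  2.7854 -0.0034] [ 0.1041 -0.5146  0.1522]
[-60, 0, 53.8] [[317.6 110. ]]
[-60, 0, 67.8] [[317.6 111. ]]
[50, 0, 67.8] [[317.5 244.7]]
[50, 14, 53.8] [[333.3 238.1]]
[50, -14, 53.8] [[301.7 238. ]]
[95, 0, 53.8] [[317.5 283. ]]
[-55, 14, 53.8] [[335.2 116.5]]
[-55, -14, 53.8] [[300.  116.5]]
318 [125, 123, 74, 64, 94, 97, 97, 97, 96, 94, 103, 96, 55, 52, 53, 53, 52, 52, 53, 51, 73, 102, 104, 103, 99, 82, 104, 105, 105, 105, 105, 105, 105, 105, 105, 105, 105, 105, 105, 105, 105, 105, 105, 105, 105, 105, 105, 105, 105, 105, 105, 105, 105, 105, 105, 105, 105, 105, 104, 104, 104, 104, 104, 104, 104, 104, 104, 104, 104, 104, 104, 104, 104, 104, 104, 104, 104, 103, 104, 104, 104, 104, 103, 103, 104, 104, 104, 104, 104, 104, 104, 103, 103, 102, 103, 102, 102, 103, 102, 103, 103, 103, 103, 103, 103, 103, 103, 103, 103, 103, 104, 103, 105, 118, 125, 125, 125, 127, 127, 128, 126, 125, 125, 125, 126, 127, 128, 129, 127, 125, 127, 126, 125, 126, 126]
```

Run:
```python
import cv2
g=cv2.imread("pics/w8.png",0)
print(g[96:118,314:322].mean(1).astype(int).tolist())
print([g[r,270:365:2].tolist() for r in (130,225)]); print(g[225:260,305].tolist(),g[225:260,330].tolist())
```

```text
[52, 52, 51, 53, 72, 95, 102, 103, 104, 103, 103, 102, 99, 88, 82, 98, 104, 105, 105, 105, 105, 105]
[[128, 100, 57, 54, 54, 71, 104, 105, 105, 104, 101, 92, 92, 92, 91, 88, 69, 79, 88, 95, 99, 102, 104, 105, 106, 106, 105, 103, 102, 99, 96, 89, 77, 83, 87, 86, 87, 89, 99, 103, 104, 103, 101, 72, 54, 54, 55, 93], [126, 128, 128, 109, 99, 99, 99, 104, 106, 105, 105, 99, 92, 91, 92, 92, 74, 77, 87, 94, 99, 101, 103, 101, 104, 105, 104, 101, 99, 95, 88, 75, 82, 88, 86, 87, 90, 102, 104, 105, 104, 103, 104, 105, 105, 120, 131, 131]]
[82, 83, 83, 83, 83, 83, 82, 82, 82, 82, 82, 82, 82, 82, 81, 77, 66, 57, 53, 54, 53, 54, 54, 53, 54, 54, 54, 54, 54, 54, 54, 55, 54, 54, 53] [88, 87, 86, 87, 86, 87, 86, 87, 86, 85, 86, 85, 86, 86, 85, 80, 70, 58, 53, 53, 54, 54, 54, 53, 53, 54, 54, 53, 53, 53, 54, 53, 53, 53, 54]
```

The shaft is centred and parallel in the V's, and only a hairline shadow shows at the anvil, under 1 mm. Handing in.

```bash
python3 -c "
from plant import *
print(finish_job())"
```

```text
the job is handed in; nothing more can be done
None
```

The stepped shaft was lowered gripped into both V-blocks, thin end away from the stop and thick end against the anvil (gap under 1 mm in the last wrist image), and the job was handed in at about 19 s with no verdict returned; I viewed 11 pictures, one over the limit of 10.

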